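Point out the cleaning job

TASK

Show an apprentice how the charcoal-grey ring cone is to be cleaned by pointing, touching nothing: point down with the fingertips at the small pot with the red lid (the one next to the little white-lidded and black-lidded pots), then at the bristled head of the brass brush, then at the tip of the grey cone, each time from straight above it with the fingertips about 2 to 5 cm off it, staying there for a good two seconds. Do not dip down over the other pots or cones on the way, and do not touch, move or pick up anything on the bench. Finish with the hand raised, the fingertips at least 25 cm above the bench.

Things in the scene. Friction and masses are not known exactly. Their poses are not given: they have to be found in the camera images.
- red_pot_lid (a point): centre of the top of the red lid of a small round white plastic pot, one of three small pots standing in a loose group on the left of the bench; lid 40 mm across, its top 34 mm above the bench. (The larger red-lidded jars at the back left are scenery)
- white_pot_lid (a point): centre of the top of the white lid of a small round yellow plastic pot (lid 44 mm across, 40 mm above the bench); not asked for
- black_pot_lid (a point): centre of the top of the black lid of a small round teal plastic pot (lid 36 mm across, 46 mm above the bench); not asked for
- grey_cone_tip (a point): tip of the charcoal-grey ring cone, a loose upright cone 32 mm across at the foot and 72 mm high
- pale_cone_tip (a point): tip of the pale wooden ring cone, same size (72 mm high); not asked for
- brown_cone_tip (a point): tip of the dark brown wooden ring cone, same size (72 mm high); not asked for
- brush_head (a point): middle of the bristled head of the brass brush, on its upper side, 16 mm above the bench. The brush is a straight wooden stick 170 mm long lying on its side, so that its short brass bristles stick out sideways along 50 mm near one end; it measures 25 mm across there. This point is 33 mm from that end
- red_pot: the red-lidded pot; origin at the centre of its foot, z up
- white_pot: the white-lidded yellow pot; origin at the centre of its foot, z up
- black_pot: the black-lidded teal pot; origin at the centre of its foot, z up
- grey_cone: the charcoal-grey cone; origin at the centre of its foot, z up
- pale_cone: the pale wooden cone; origin at the centre of its foot, z up
- brown_cone: the dark brown cone; origin at the centre of its foot, z up
- brush: the brass brush; origin on the bench below the middle of its length, +y along the stick towards the plain end of the handle, -x the way the bristles point, z up
- burr_stand: bystander: round wooden stand with a ring of upright rotary burrs, 76 mm across, 67 mm high; origin at the centre of its foot
- tape: bystander: roll of masking tape lying flat, 93 mm across, 25 mm high; origin at the centre of its underside

How it is judged:
By the outcome, as a careful person would: the job done as asked, in the order asked, and still so for the second after the job is handed in, with the robot touching nothing.
It also fails if it takes over 67 s, if anything falls off the work surface, if the arm or the gripper's body presses on something with over 40 N, if the wrist force passes 120 N, or if a joint passes its speed limit or range.

ROBOT

A 6-joint arm with a two-finger parallel gripper is mounted at the origin on a cart in front of the work surface, level with it; the furniture and walls round the work are solid. World frame = base frame: x ahead of the robot, y to its left, z up, the work surface at z = 0. Lengths are in m, angles in rad, forces in N, time in s.
With the tool pointing down it reaches from about 0.35 to 0.85 m from the base axis. Payload 8.1 kg.
Tool frame: the origin (TCP) lies at the centre of the arm's flange, where the gripper is bolted on; the fingertips stand 186 mm ahead of it and the grasp point (between the pads) lies 167 mm ahead of it (robot.grasp_offset is the distance from the TCP to the grasp point, in m); z points along the fingers, y is the line along which they close (so a half turn about z gives the same grasp; the last joint's range is limited). The gripper opens to 93 mm and grips with 3 to 60 N. Pads are 15 mm wide; open, the fingers measure 128 mm over their backs; the gripper's body (75 mm by 188 mm) begins 65 mm behind the grasp point.
Start: joints at [-1.356, 0.13, 1.488, -0, 1.523, -0.085], TCP at [0.177, -0.573, 0.405] pointing down, gripper open.
Joint ranges: [-2.96, 2.96], [-0.89, 2.26], [0.02, 2.5], [-1.34, 4.48], [0, 2.73], [-2.66, 2.66]. Speed limits (rad/s): [2.39, 2.39, 2.79, 3.14, 3.14, 3.14].

INTERFACE

Orientations are given as a rotation vector (axis times angle).
In Python, from plant import robot gives the robot as it stands.
- The arm moves only by the tool drive_tool, never from a script. Its argument "moves" is one flat list of numbers, 7 for each row, row after row: the finger opening in mm, from 0 to 93, then the shift along the tool's x, y, z in mm, then the turn, a rotation vector about the tool's x, y, z in degrees. A call has 1 to 8 rows; each row shifts and turns the commanded pose from where the row before left it, along the tool's axes as they then stand; what a row does not reach is not made up. A row lasts 1/10 s, in which the tool goes at most 50 mm and 8.59 degrees, less where a joint would pass 70% of its speed; a pose out of reach is approached as far as the arm can. A call is refused whole if a number of a shift passes 50 or a number of a turn 8.59, either way. A call with a gripper value outside its range is refused whole. The fingers move at their own pace and stop on an object; "grip_force" is the grip in N (left out, the last holds). Time passes only in rows, so rows that do not move let the fingers close. It gives the time, the measured TCP pose, the force, the opening and the grip force at its end, in the units of the state.
- robot.read_state(): the state, without advancing time (a new reading comes with each control period).
- robot.read_camera(name): name is "scene" or "top" or "wrist"; returns a dict with "color" (420x560x3 uint8, red, green, blue), "depth" (420x560 float32, m along the optical axis (not along the pixel's ray), 0 where there is no reading), "mtx" (3x3 intrinsics, pixels), "dist_coeffs" ([k1, k2, p1, p2, k3] as OpenCV has them; the pictures are not rectified), "R" (3x3) and "t" (3): a world point X has camera coordinates R X + t. Camera axes: x right, y down, z forward; pixel columns grow to the right and rows downward; lengths in m; the calibration is good to about 2 mm. A picture is of the moment at which its call begins.
- robot.close_job(): hands the job in; it is judged then, once.
The state is a dict: "t": time; "q": joint angles; "dq": joint speeds; "joint_torque": joint torques, N m; "tool_pos": TCP position; "orientation": TCP orientation; "force": force on the tool from outside, world axes, zero at the start; "wrist_torque": the same for the moment, N m; "opening": finger opening in m; "gripper_force": force on a finger pad.
Only numpy, scipy, OpenCV 4.12 (cv2) and the standard library are available. Lean on these libraries where they do the work, as an engineer would, in place of code of your own. Each camera call takes 0.05 s, during which the arm holds its last target. There are 200 camera calls.

## Working session

There is one attempt and no reset: what is moved stays moved. The work goes in short steps, Python scripts to look and compute and a tool call to move; the robot and the scene stay as the last step left them, time stands still between calls to the robot, and variables do not carry over. Pictures are saved under pics/ and viewed, at most 10 in all, crops included, and the job is handed in when it is done.

Besides the shell and the picture viewer there is one more tool, called by a JSON object that holds its "op" and its "data". drive_tool: Moves the arm, as the interface text tells. Its arguments: {"type":"object","properties":{"moves":{"type":"array","items":{"type":"number"}},"grip_force":{"type":"number"}},"required":["moves"]}

```bash
mkdir -p pics
python3 - <<'E'
from plant import robot
import cv2,numpy as np
for n in ("top","scene"):
    c=robot.read_camera(n); np.savez(f"{n}.npz",**c)
    cv2.imwrite(f"pics/{n}1.png",cv2.resize(c["color"][:,:,::-1],(800,600),interpolation=cv2.INTER_CUBIC))
s=robot.read_state(); print(s["t"],s["tool_pos"],s["orientation"],s["q"])
print(cv2.Rodrigues(np.array(s["orientation"]))[0].round(3))
E
```

```text
0.1 [ 0.17720293 -0.57301252  0.40379667] [-3.10468986e+00 -4.68995041e-01  1.41581442e-04] [-1.35635048e+00  1.31072879e-01  1.48917593e+00  1.83025698e-05
  1.52302552e+00 -8.54083375e-02]
[[ 0.955  0.295 -0.   ]
 [ 0.295 -0.955  0.002]
 [ 0.    -0.002 -1.   ]]
```

View pics/top1.png

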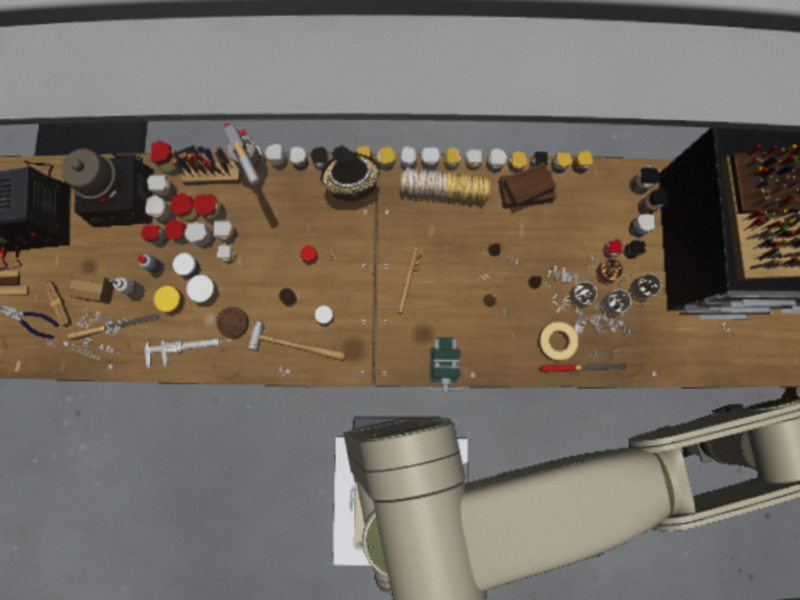

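View pics/scene1.png

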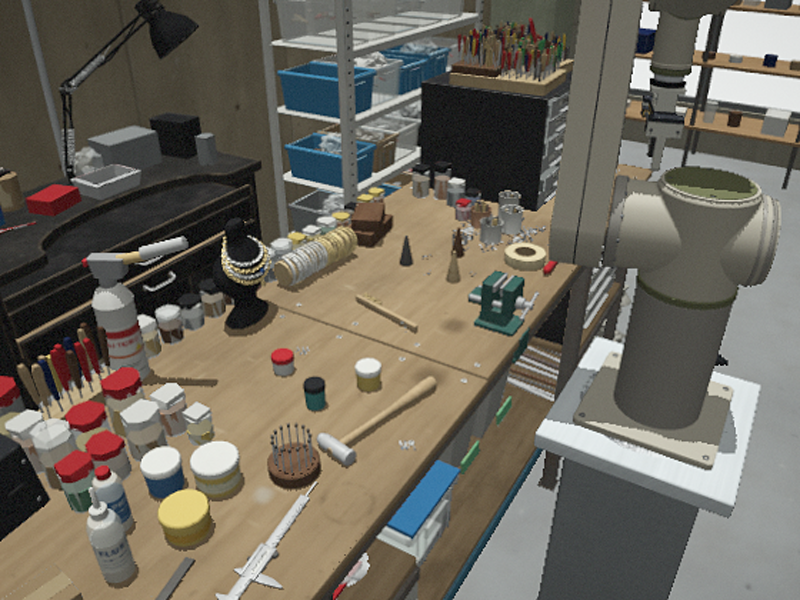

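The top view shows the red lid at (309,254), the black lid at (288,297), the white lid at (323,315), the brush from (417,250) to (402,312), and cones at (494,249), (489,300) and (535,282). In the scene view the cone tips are grey (406,235), brown (459,228) and pale (453,248). I'll enlarge both views for exact pixels.

```bash
cat > h.py <<'E'
import cv2,numpy as np
def ray(c,uv,z):
    "world point at height z under raw pixel uv"
    p=cv2.undistortPoints(np.array([[uv]],float),c["mtx"],c["dist_coeffs"])[0,0]
    o=-c["R"].T@c["t"]; d=c["R"].T@np.array([*p,1.]); return o+d*(z-o[2])/d[2]
def pix(c,X):
    return cv2.projectPoints(np.array([X],float),cv2.Rodrigues(c["R"])[0],c["t"],c["mtx"],c["dist_coeffs"])[0][0,0]
E
python3 - <<'E'
import cv2,numpy as np
t=np.load("top.npz");s=np.load("scene.npz")
a=t["color"][160:235,190:390,::-1]; b=s["color"][150:270,180:340,::-1]
cv2.imwrite("pics/topc.png",cv2.resize(a,None,fx=4,fy=4,interpolation=cv2.INTER_CUBIC))
cv2.imwrite("pics/scenec.png",cv2.resize(b,None,fx=5,fy=5,interpolation=cv2.INTER_CUBIC))
E
```

```text
(no output)
```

View pics/topc.png

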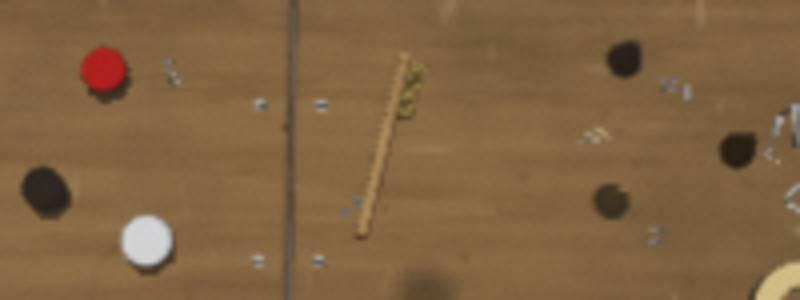

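View pics/scenec.png

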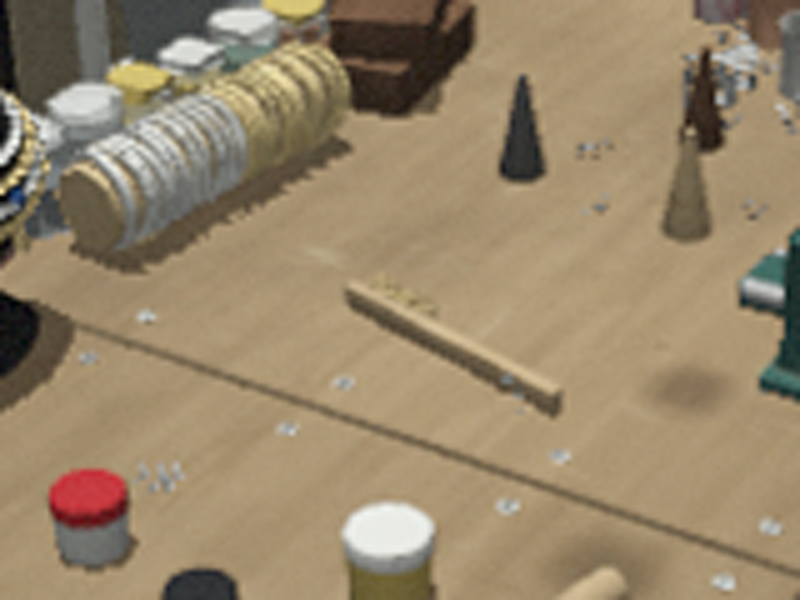

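Top crop: red lid centre (104,70), brush from end (404,55) to (362,235) with bristles around (411,92), and the grey cone blob at (625,59). Scene crop: grey tip (522,75), red lid (89,492), brush head around (395,300).

Run:
```python
import numpy as np
from h import *
t=np.load("top.npz");s=np.load("scene.npz")
T=lambda u,v:((u+.5)/4-.5+190,(v+.5)/4-.5+160)
S=lambda u,v:((u+.5)/5-.5+180,(v+.5)/5-.5+150)
for n,c,uv,z in [("red",t,T(104,70),.034),("red",s,S(89,492),.034),("end",t,T(404,55),.014),("plain",t,T(362,235),.014),("head",t,T(403,91),.016),
 ("end s",s,S(348,287),.016),("plain s",s,S(556,392),.016),("head s",s,S(395,300),.016),("grey tip",s,S(522,75),.072),("grey foot t",t,T(625,60),.02),("brown",s,S(707,48),.072),("pale",s,S(688,126),.072),
 ("brown t",t,T(738,150),.02),("pale t",t,T(611,201),.02),("white",t,T(147,241),.04),("black",t,T(47,190),.046)]:
    print(n,ray(c,uv,z).round(4))
g=ray(s,S(522,75),.072); print(pix(t,g),T(625,60)); print("topcam",-t["R"].T@t["t"])
```

```text
red [0.5902 0.2343 0.034 ]
red [0.5881 0.237  0.034 ]
end [ 0.6109 -0.0289  0.014 ]
plain [0.4496 0.0065 0.014 ]
head [ 0.5778 -0.0282  0.016 ]
end s [ 0.6077 -0.0211  0.016 ]
plain s [0.4475 0.0136 0.016 ]
head s [ 0.576  -0.0229  0.016 ]
grey tip [ 0.6069 -0.2199  0.072 ]
grey foot t [ 0.6072 -0.2243  0.02  ]
brown [ 0.5245 -0.3173  0.072 ]
pale [ 0.4838 -0.2101  0.072 ]
brown t [ 0.5274 -0.3228  0.02  ]
pale t [ 0.481  -0.2102  0.02  ]
white [0.4388 0.1909 0.04  ]
black [0.4812 0.278  0.046 ]
[346.84065049 171.19487441] (345.875, 174.625)
topcam [0.25462152 0.00257607 1.5014336 ]
```

Both cameras agree to a few mm. Aim points in xy are red (0.589, 0.235), brush head (0.577, -0.026) and grey tip (0.607, -0.221). I'll close the fingers, rise and travel high.

{"op": "drive_tool", "data": {"moves": [0,0,0,-30,0,0,0,0,0,0,-30,0,0,0,0,29,-29.5,0,0,0,0,0,29,-29.5,0,0,0,0,0,29,-29.5,0,0,0,0,0,29,-29.5,0,0,0,0,0,29,-29.5,0,0,0,0,0,29,-29.5,0,0,0,0]}}

```text
t: 0.9
tool_pos: [0.2915, -0.3511, 0.4643]
orientation: [-3.106, -0.469, 0.0]
force: [0.4, 0.2, -0.0]
opening: 0.0336
gripper_force: 0.0
```

{"op": "drive_tool", "data": {"moves": [0,29,-29.5,0,0,0,0,0,29,-29.5,0,0,0,0,0,29,-29.5,0,0,0,0,0,29,-29.5,0,0,0,0,0,29,-29.5,0,0,0,0,0,29,-29.5,0,0,0,0,0,29,-29.5,0,0,0,0,0,29,-29.5,0,0,0,0]}}

```text
t: 1.7
tool_pos: [0.4435, -0.057, 0.4645]
orientation: [3.106, 0.469, -0.0]
force: [0.2, -1.9, -0.4]
opening: 0.0004
gripper_force: 0.0
```

{"op": "drive_tool", "data": {"moves": [0,29,-29.5,0,0,0,0,0,29,-29.5,0,0,0,0,0,29,-29.5,0,0,0,0,0,29,-29.5,0,0,0,0,0,29,-29.5,0,0,0,0,0,29,-29.5,0,0,0,0,0,29,-29.5,0,0,0,0,0,22,-29.5,0,0,0,0]}}

```text
t: 2.5
tool_pos: [0.5891, 0.2349, 0.4638]
orientation: [3.106, 0.469, -0.002]
force: [0.5, -0.1, 0.2]
opening: 0.0005
gripper_force: 0.0
```

Run:
```python
from plant import robot
import cv2,numpy as np
from h import *
c=robot.read_camera("wrist"); np.savez("w1.npz",**c)
im=c["color"][:,:,::-1].copy()
s=robot.read_state(); print(s["t"],s["tool_pos"],s["orientation"])
R=cv2.Rodrigues(np.array(s["orientation"]))[0]; p=np.array(s["tool_pos"])
tip=p+R@[0,0,.186]; print("tip",tip)
X=p+R[:,2]*(p[2]-.034)/-R[2,2]; print(X)
cv2.drawMarker(im,tuple(int(v) for v in pix(c,X)),(255,0,0),0,12)
cv2.imwrite("pics/w1.png",im)
```

```text
2.55 [0.58927013 0.23919448 0.46268947] [-3.10331819e+00 -4.73341025e-01  2.56423518e-03]
tip [0.58890293 0.23958669 0.27669025]
[0.58842381 0.24009844 0.034     ]
```

View pics/w1.png

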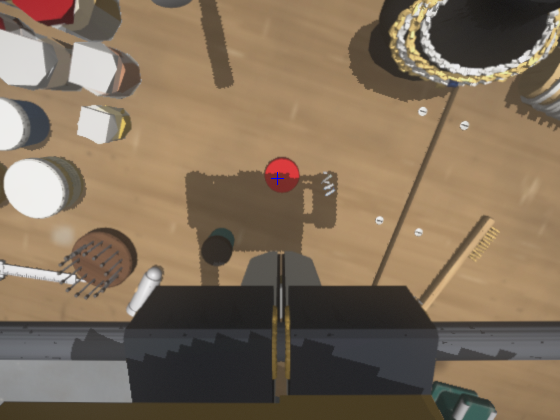

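The wrist view shows the red lid centre at (282,175), with the fingertip axis marked at (277,179), a few mm off. The bristles run around (484,243), with the stick end at (489,219). I'll refine from these.

Run:
```python
import numpy as np
from h import *
w=np.load("w1.npz")
for n,uv,z in [("red",(282,175),.034),("brush end",(489,219),.014),("head mid",(477,242),.016),("bristle tips",(491,247),.01)]: print(n,ray(w,uv,z).round(4))
```

```text
red [0.5939 0.2361 0.034 ]
brush end [ 0.6141 -0.0252  0.014 ]
head mid [ 0.5826 -0.0227  0.016 ]
bristle tips [ 0.5806 -0.0468  0.01  ]
```

{"op": "drive_tool", "data": {"moves": [0,0,0,25,0,0,0,0,0,0,30,0,0,0,0,0,0,30,0,0,0,0,0,0,30,0,0,0,0,0,0,30,0,0,0,0,0,0,25,0,0,0,0,0,0,15,0,0,0,0,0,0,10,0,0,0]}}

```text
t: 3.35
tool_pos: [0.5879, 0.233, 0.268]
orientation: [3.106, 0.469, -0.003]
force: [-0.2, 0.6, 0.9]
opening: 0.0006
gripper_force: 0.0
```

{"op": "drive_tool", "data": {"moves": [0,2.5,-1,8,0,0,0,0,0,0,5,0,0,0,0,0,0,0,0,0,0,0,0,0,0,0,0,0,0,0,0,0,0,0,0,0,0,0,0,0,0,0,0,0,0,0,0,0,0,0,0,0,0,0,0,0]}}

```text
t: 4.15
tool_pos: [0.5905, 0.2349, 0.257]
orientation: [-3.106, -0.469, -0.001]
force: [-0.8, -0.8, -0.5]
opening: 0.0004
gripper_force: 0.0
```

{"op": "drive_tool", "data": {"moves": [0,0,0,0,0,0,0,0,0,0,0,0,0,0,0,0,0,0,0,0,0,0,0,0,0,0,0,0,0,0,0,0,0,0,0,0,0,0,0,0,0,0,0,0,0,0,0,0,0,0,0,0,0,0,0,0]}}

```text
t: 4.95
tool_pos: [0.5905, 0.2348, 0.2567]
orientation: [-3.106, -0.469, -0.0]
force: [-0.5, 0.2, 0.1]
opening: 0.0002
gripper_force: 0.0
```

{"op": "drive_tool", "data": {"moves": [0,0,0,0,0,0,0,0,0,0,0,0,0,0,0,0,0,0,0,0,0,0,0,0,0,0,0,0,0,0,0,0,0,0,0,0,0,0,0,0,0,0,0,0,0,0,0,0,0,0,0,0,0,0,0,0]}}

```text
t: 5.75
tool_pos: [0.5905, 0.2349, 0.2567]
orientation: [3.106, 0.469, -0.0]
force: [-0.5, 0.4, -0.2]
opening: 0.0004
gripper_force: 0.0
```

{"op": "drive_tool", "data": {"moves": [0,0,0,0,0,0,0,0,0,0,0,0,0,0,0,0,0,0,0,0,0,0,0,0,0,0,0,0,0,0,0,0,0,0,0,0,0,0,0,0,0,0,0,0,0,0,0,0,0,0,0,0,0,0,0,0]}}

```text
t: 6.55
tool_pos: [0.5905, 0.2349, 0.2568]
orientation: [-3.106, -0.469, -0.0]
force: [-0.5, -0.3, 0.1]
opening: 0.0005
gripper_force: 0.0
```

Run:
```python
from plant import robot
import cv2,numpy as np
ims=[robot.read_camera(n)["color"][:,:,::-1] for n in ("wrist","scene")]
cv2.imwrite("pics/red.png",np.hstack([cv2.resize(ims[0],(400,300)),ims[1][120:420,0:400]]))
```

```text
(no output)
```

View pics/red.png

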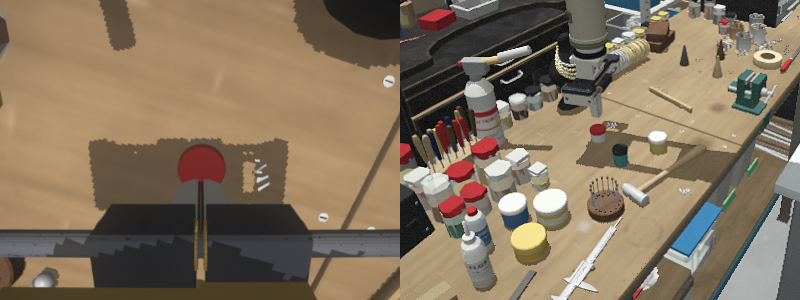

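The tips hover straight over the red lid, about 3.7 cm off it, and were held there for about 3 s. Next I'll rise and go to the brush.

{"op": "drive_tool", "data": {"moves": [0,0,0,-15,0,0,0,0,0,0,-25,0,0,0,0,0,0,-30,0,0,0,0,0,0,-35,0,0,0,0,0,0,-35,0,0,0,0,0,0,-30,0,0,0,0,0,0,-25,0,0,0,0,0,0,-10,0,0,0]}}

```text
t: 7.45
tool_pos: [0.5906, 0.2349, 0.4668]
orientation: [-3.105, -0.469, -0.01]
force: [-0.4, 0.3, 1.3]
opening: 0.0004
gripper_force: 0.0
```

{"op": "drive_tool", "data": {"moves": [0,-10,28,0,0,0,0,0,-12,34,0,0,0,0,0,-12,34,0,0,0,0,0,-12,34,0,0,0,0,0,-12,34,0,0,0,0,0,-12,34,0,0,0,0,0,-12,30,0,0,0,0,0,-6,18,0,0,0,0]}}

```text
t: 8.25
tool_pos: [0.5785, -0.0285, 0.4614]
orientation: [3.106, 0.466, -0.001]
force: [0.2, 1.2, 1.2]
opening: 0.0006
gripper_force: 0.0
```

{"op": "drive_tool", "data": {"moves": [0,0,0,0,0,0,0,0,0,0,0,0,0,0,0,0,0,0,0,0,0]}}

```text
t: 8.55
tool_pos: [0.5791, -0.0253, 0.4615]
orientation: [-3.106, -0.47, 0.0]
force: [-0.4, -0.6, 0.4]
opening: 0.0003
gripper_force: 0.0
```

Run:
```python
from plant import robot
import cv2,numpy as np
from h import *
c=robot.read_camera("wrist"); np.savez("w2.npz",**c)
im=c["color"][:,:,::-1].copy()
s=robot.read_state(); R=cv2.Rodrigues(np.array(s["orientation"]))[0]; p=np.array(s["tool_pos"])
X=p+R[:,2]*(p[2]-.016)/-R[2,2]; print(s["t"],p,X,pix(c,X))
cv2.imwrite("pics/w2.png",cv2.resize(im[60:330,200:560],(800,600),interpolation=cv2.INTER_CUBIC))
```

```text
8.6 [ 0.57908576 -0.02514802  0.46157422] [ 0.57895042 -0.02498491  0.016     ] [281.62601042 177.23332995]
```

View pics/w2.png

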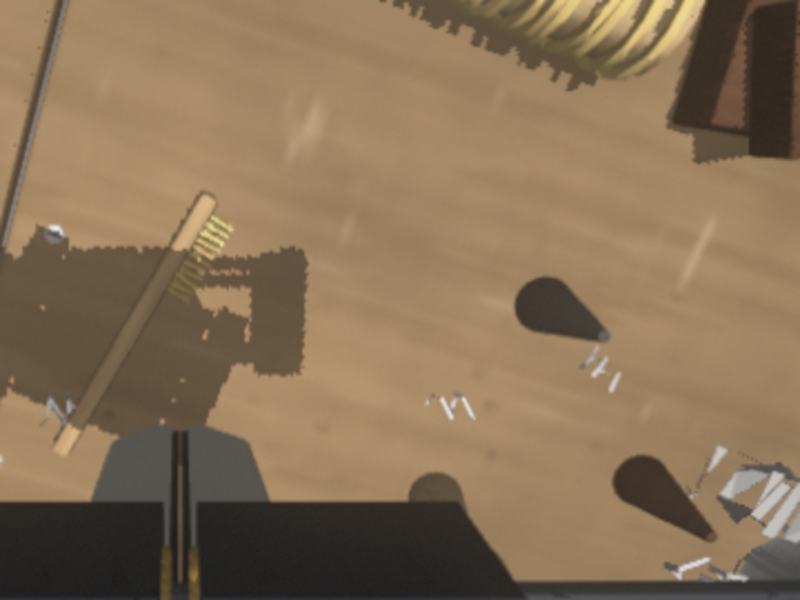

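The axis meets brush height at crop pixel (181,260). The stick runs from (207,197) to (65,450), so the head middle is near (188,252). The grey cone's tip is at (606,337).

Run:
```python
import numpy as np
from h import *
w=np.load("w2.npz"); C=lambda u,v:((u+.5)*.45-.5+200,(v+.5)*.45-.5+60)
for n,uv,z in [("head",(188,252),.016),("stick@33",(180,246),.016),("grey",(605,336),.072),("grey foot",(548,306),.0)]: print(n,ray(w,C(*uv),z).round(4))
```

```text
head [ 0.5846 -0.0266  0.016 ]
stick@33 [ 0.5863 -0.0216  0.016 ]
grey [ 0.6136 -0.2241  0.072 ]
grey foot [ 0.6129 -0.2291  0.    ]
```

{"op": "drive_tool", "data": {"moves": [0,2,1,20,0,0,0,0,0,0,30,0,0,0,0,0,0,35,0,0,0,0,0,0,35,0,0,0,0,0,0,35,0,0,0,0,0,0,30,0,0,0,0,0,0,20,0,0,0,0,0,0,10,0,0,0]}}

```text
t: 9.4
tool_pos: [0.5803, -0.0253, 0.2441]
orientation: [-3.105, -0.471, 0.006]
force: [-0.8, 0.7, 0.3]
opening: 0.0004
gripper_force: 0.0
```

{"op": "drive_tool", "data": {"moves": [0,0,0,8,0,0,0,0,0,0,0,0,0,0,0,0,0,0,0,0,0,0,0,0,0,0,0,0,0,0,0,0,0,0,0,0,0,0,0,0,0,0,0,0,0,0,0,0,0,0,0,0,0,0,0,0]}}

```text
t: 10.2
tool_pos: [0.5813, -0.0266, 0.2388]
orientation: [3.106, 0.469, 0.0]
force: [-0.1, -0.5, -0.0]
opening: 0.0005
gripper_force: 0.0
```

{"op": "drive_tool", "data": {"moves": [0,0,0,0,0,0,0,0,0,0,0,0,0,0,0,0,0,0,0,0,0,0,0,0,0,0,0,0,0,0,0,0,0,0,0,0,0,0,0,0,0,0,0,0,0,0,0,0,0,0,0,0,0,0,0,0]}}

```text
t: 11.0
tool_pos: [0.5813, -0.0265, 0.2387]
orientation: [-3.106, -0.469, 0.0]
force: [0.1, -0.3, -0.3]
opening: 0.0007
gripper_force: 0.0
```

{"op": "drive_tool", "data": {"moves": [0,0,0,0,0,0,0,0,0,0,0,0,0,0,0,0,0,0,0,0,0,0,0,0,0,0,0,0,0,0,0,0,0,0,0,0,0,0,0,0,0,0,0,0,0,0,0,0,0,0,0,0,0,0,0,0]}}

```text
t: 11.8
tool_pos: [0.5813, -0.0265, 0.2387]
orientation: [-3.106, -0.469, -0.0]
force: [0.5, -0.6, 0.8]
opening: 0.0007
gripper_force: 0.0
```

{"op": "drive_tool", "data": {"moves": [0,0,0,0,0,0,0,0,0,0,0,0,0,0,0,0,0,0,0,0,0,0,0,0,0,0,0,0,0,0,0,0,0,0,0,0,0,0,0,0,0,0,0,0,0,0,0,0,0,0,0,0,0,0,0,0]}}

```text
t: 12.6
tool_pos: [0.5813, -0.0265, 0.2387]
orientation: [-3.106, -0.469, 0.0]
force: [-0.1, 0.1, 0.2]
opening: 0.0005
gripper_force: 0.0
```

Run:
```python
from plant import robot
import cv2,numpy as np
ims=[robot.read_camera(n)["color"][:,:,::-1] for n in ("wrist","scene")]
cv2.imwrite("pics/brush.png",np.hstack([cv2.resize(ims[0],(400,300)),cv2.resize(ims[1][130:280,150:350],(400,300))]))
```

```text
(no output)
```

View pics/brush.png

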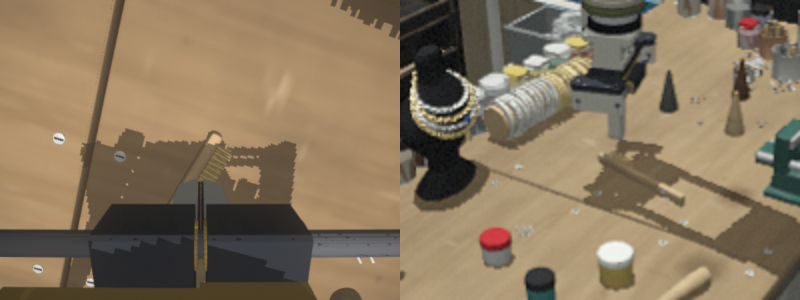

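The tips are over the bristled head and were held there for about 3 s. Now I'll rise and go to the grey cone.

{"op": "drive_tool", "data": {"moves": [0,0,0,-15,0,0,0,0,0,0,-30,0,0,0,0,0,0,-35,0,0,0,0,0,0,-40,0,0,0,0,0,0,-40,0,0,0,0,0,0,-35,0,0,0,0,0,0,-20,0,0,0,0,0,0,-10,0,0,0]}}

```text
t: 13.5
tool_pos: [0.5814, -0.0265, 0.4681]
orientation: [3.105, 0.469, 0.008]
force: [0.2, -0.0, 0.4]
opening: 0.0004
gripper_force: 0.0
```

{"op": "drive_tool", "data": {"moves": [0,-3,20,0,0,0,0,0,-5,30,0,0,0,0,0,-5,32,0,0,0,0,0,-5,32,0,0,0,0,0,-5,32,0,0,0,0,0,-4,25,0,0,0,0,0,-2,15,0,0,0,0,0,-1,10,0,0,0,0]}}

```text
t: 14.3
tool_pos: [0.6104, -0.2236, 0.4631]
orientation: [-3.106, -0.468, 0.002]
force: [0.6, -0.4, 0.7]
opening: 0.0004
gripper_force: 0.0
```

{"op": "drive_tool", "data": {"moves": [0,0,0,0,0,0,0,0,0,0,15,0,0,0,0,0,0,20,0,0,0,0,0,0,25,0,0,0,0,0,0,20,0,0,0,0,0,0,10,0,0,0,0,0,0,0,0,0,0,0,0,0,0,0,0,0]}}

```text
t: 15.1
tool_pos: [0.6107, -0.2221, 0.3743]
orientation: [3.106, 0.47, 0.001]
force: [0.4, 0.4, -0.8]
opening: 0.0001
gripper_force: 0.0
```

Run:
```python
from plant import robot
import cv2,numpy as np
from h import *
c=robot.read_camera("wrist"); np.savez("w3.npz",**c)
s=robot.read_state(); R=cv2.Rodrigues(np.array(s["orientation"]))[0]; p=np.array(s["tool_pos"])
X=p+R[:,2]*(p[2]-.072)/-R[2,2]; print(s["t"],p,X,pix(c,X),pix(c,[.610,-.223,.072]))
S=robot.read_camera("scene")["color"][100:250,180:380,::-1]
cv2.imwrite("pics/w3.png",np.hstack([cv2.resize(c["color"][100:310,140:420,::-1],(400,300),interpolation=cv2.INTER_CUBIC),cv2.resize(S,(400,300),interpolation=cv2.INTER_CUBIC)]))
```

```text
15.15 [ 0.61083212 -0.22235992  0.37508825] [ 0.61135482 -0.22256712  0.072     ] [282.78451246 207.86434165] [282.7970759  209.58200067]
```

View pics/w3.png

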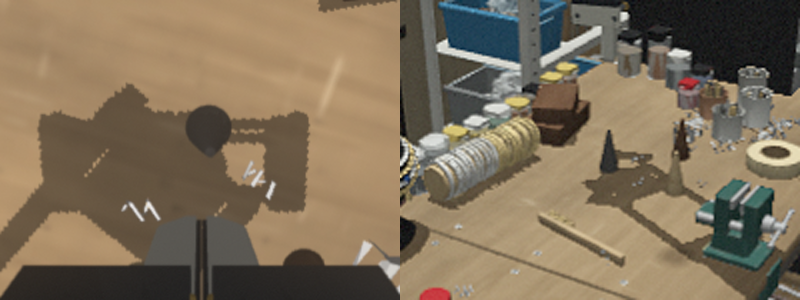

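The cone tip is at (287,208) in the wrist image and the axis at (283,208), about 2.5 mm off. I'll split that against the other cameras and descend.

{"op": "drive_tool", "data": {"moves": [0,0,1.5,10,0,0,0,0,0,0,15,0,0,0,0,0,0,18,0,0,0,0,0,0,15,0,0,0,0,0,0,12,0,0,0,0,0,0,7,0,0,0,0,0,0,4,0,0,0,0,0,0,0,0,0,0]}}

```text
t: 16.0
tool_pos: [0.6109, -0.224, 0.2923]
orientation: [-3.106, -0.469, 0.001]
force: [1.3, 0.3, -0.1]
opening: 0.0002
gripper_force: 0.0
```

{"op": "drive_tool", "data": {"moves": [0,0,0,0,0,0,0,0,0,0,0,0,0,0,0,0,0,0,0,0,0,0,0,0,0,0,0,0,0,0,0,0,0,0,0,0,0,0,0,0,0,0,0,0,0,0,0,0,0,0,0,0,0,0,0,0]}}

```text
t: 16.8
tool_pos: [0.6109, -0.2241, 0.2927]
orientation: [-3.106, -0.469, 0.0]
force: [0.1, -0.5, -0.5]
opening: 0.0004
gripper_force: 0.0
```

{"op": "drive_tool", "data": {"moves": [0,0,0,0,0,0,0,0,0,0,0,0,0,0,0,0,0,0,0,0,0,0,0,0,0,0,0,0,0,0,0,0,0,0,0,0,0,0,0,0,0,0,0,0,0,0,0,0,0,0,0,0,0,0,0,0]}}

```text
t: 17.6
tool_pos: [0.6109, -0.2241, 0.2927]
orientation: [-3.106, -0.469, -0.0]
force: [-0.5, 0.1, -0.5]
opening: 0.0006
gripper_force: 0.0
```

{"op": "drive_tool", "data": {"moves": [0,0,0,0,0,0,0,0,0,0,0,0,0,0,0,0,0,0,0,0,0,0,0,0,0,0,0,0,0,0,0,0,0,0,0,0,0,0,0,0,0,0,0,0,0,0,0,0,0,0,0,0,0,0,0,0]}}

```text
t: 18.4
tool_pos: [0.611, -0.2241, 0.2927]
orientation: [-3.106, -0.469, 0.0]
force: [-0.0, -0.4, 0.5]
opening: 0.0006
gripper_force: 0.0
```

{"op": "drive_tool", "data": {"moves": [0,0,0,0,0,0,0,0,0,0,0,0,0,0,0,0,0,0,0,0,0,0,0,0,0,0,0,0,0,0,0,0,0,0,0,0,0,0,0,0,0,0,0,0,0,0,0,0,0,0,0,0,0,0,0,0]}}

```text
t: 19.2
tool_pos: [0.611, -0.2241, 0.2928]
orientation: [3.106, 0.469, 0.0]
force: [0.6, 0.6, -0.1]
opening: 0.0001
gripper_force: 0.0
```

Run:
```python
from plant import robot
import cv2,numpy as np
ims=[robot.read_camera(n)["color"][:,:,::-1] for n in ("wrist","scene")]
cv2.imwrite("pics/cone.png",np.hstack([cv2.resize(ims[0][100:310,140:420],(400,300)),cv2.resize(ims[1][100:250,180:380],(400,300))]))
```

```text
(no output)
```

View pics/cone.png

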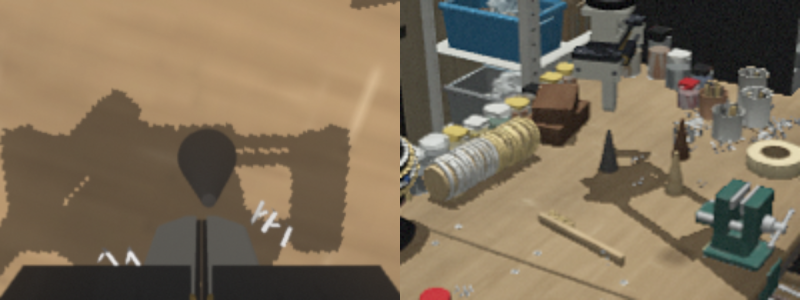

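The tips sit straight above the grey cone tip with a clear gap, held for over 3 s. Now the final rise.

{"op": "drive_tool", "data": {"moves": [0,0,0,-15,0,0,0,0,0,0,-25,0,0,0,0,0,0,-35,0,0,0,0,0,0,-40,0,0,0,0,0,0,-35,0,0,0,0,0,0,-25,0,0,0,0,0,0,-15,0,0,0,0,0,0,-5,0,0,0]}}

```text
t: 20.1
tool_pos: [0.611, -0.2241, 0.4907]
orientation: [3.104, 0.469, 0.005]
force: [0.2, 0.2, 0.7]
opening: 0.0008
gripper_force: 0.0
```

{"op": "drive_tool", "data": {"moves": [0,0,0,0,0,0,0,0,0,0,0,0,0,0,0,0,0,0,0,0,0,0,0,0,0,0,0,0]}}

```text
t: 20.5
tool_pos: [0.6109, -0.224, 0.4861]
orientation: [-3.105, -0.469, 0.003]
force: [0.9, 0.0, 0.2]
opening: 0.0006
gripper_force: 0.0
```

Run:
```python
from plant import robot
s=robot.read_state(); print(s["t"],s["tool_pos"]); 
if s["tool_pos"][2]-.186>.27: print(robot.close_job())
```

```text
20.5 [ 0.61086645 -0.22403376  0.48612179]
the job is handed in; nothing more can be done
None
```

I pointed at the red lid, the brush head and the grey cone tip in that order, about 3.5 cm above each for about 3 s, with no contact showing in the force readings or pictures. The job was handed in at 20.5 s with the fingertips raised about 30 cm above the bench.

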